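Make up two painting kits

ROBOT

A 6-joint arm with a two-finger parallel gripper is mounted at the origin on a cart in front of the work surface, level with it; the furniture and walls round the work are solid. World frame = base frame: x ahead of the robot, y to its left, z up, the work surface at z = 0. Lengths are in m, angles in rad, forces in N, time in s.
With the tool pointing down it reaches from about 0.375 to 0.9 m from the base axis. Payload 3.1 kg.
Tool frame: the origin (TCP) lies between the finger pads; the fingertips stand 17 mm ahead of it and the grasp point (between the pads) lies 2 mm behind it; z points along the fingers, y is the line along which they close (so a half turn about z gives the same grasp; the last joint's range is limited). The gripper opens to 85 mm and grips with 20 to 120 N. Pads are 22 mm wide; open, the fingers measure 114 mm over their backs; the gripper's body (76 mm by 85 mm) begins 54 mm behind the grasp point. The pads swing forward as they close: fully open they stand 13 mm farther back than shut.
Start: joints at [-1.397, 0.527, 1.433, -0, 1.181, -0.178], TCP at [0.215, -0.587, 0.248] pointing down, gripper open.
Joint ranges: [-3.08, 3.08], [-0.75, 2.2], [0.22, 2.44], [-1.43, 4.57], [0, 2.65], [-2.85, 2.85]. Speed limits (rad/s): [2.79, 2.79, 3.14, 3.14, 3.14, 3.14].

INTERFACE

Orientations are given as a unit quaternion [x, y, z, w].
In Python, from station import sense, vision, order gives the robot as it stands.
- The arm moves only by the shell command python3 -m crank 'ROWS' [OPENING] [FORCE]. ROWS is JSON, a list of rows, each an object with "dp": the shift along the world's x, y, z in units of 30 mm (1.0 is 30 mm), a list of three; "angular": the turn, a rotation vector about the world's x, y, z in degrees, a list of three. In form: [{"dp": [dx, dy, dz], "angular": [ax, ay, az]}, ...]. A call has 1 to 20 rows; each row shifts and turns the commanded pose from where the row before left it; what a row does not reach is not made up. A row lasts 1/10 s, in which the tool goes at most 50 mm and 8.59 degrees, less where a joint would pass 70% of its speed; a pose out of reach is approached as far as the arm can. A call is refused whole if a number of a shift passes 1 or a number of a turn 8.59, either way. A call with a gripper value outside its range is refused whole. OPENING is the closure, from 0 (fully open) to 1 (shut), set as the call begins (- or left out, the last holds). The fingers move at their own pace and stop on an object; FORCE is the grip in N (left out, the last holds). Time passes only in rows, so rows that do not move let the fingers close. It gives the time, the measured TCP pose, the force, the opening and the grip force at its end, in the units of the state.
- sense(): the state, without advancing time (a new reading comes with each control period).
- vision.snapshot(name): name is "scene" or "top" or "wrist"; returns a dict with "image" (384x512x3 uint8, blue, green, red), "range_z" (384x512 float32, m along the optical axis (not along the pixel's ray), 0 where there is no reading), "mtx" (3x3 intrinsics, pixels), "pose" (4x4, takes a point from camera to world coordinates); the wrist camera has in their place "mount" (4x4, takes a point from camera to tool coordinates, whose origin is the TCP and whose axes are the flange's). Camera axes: x right, y down, z forward; pixel columns grow to the right and rows downward; lengths in m; the calibration is good to about 2 mm. A picture is of the moment at which its call begins: read the wrist's pose just before it.
- order.sign_off(): hands the job in; it is judged then, once.
The state is a dict: "t": time; "q": joint angles; "qd": joint speeds; "tau": joint torques, N m; "tcp_pos": TCP position; "tool_rot": TCP orientation; "force": force on the tool from outside, world axes, zero at the start; "ft_torque": the same for the moment, N m; "finger_gap": opening from 0.0 (shut) to 1.0 (fully open); "gripper_force": force on a finger pad.
Only numpy, scipy, OpenCV 4.12 (cv2) and the standard library are available. Lean on these libraries where they do the work, as an engineer would, in place of code of your own. Each camera call takes 0.05 s, during which the arm holds its last target. There are 200 camera calls.

TASK

Make up the two painting kits for tonight's class from the stock standing along the front of the table. In the yellow tray stand the orange pot in the pocket next to the black carrying loop, the dropper bottle in the middle and the crimson pot in the far pocket; in the white tray stand the blue pot in the pocket next to the loop and the cream-lidded pot in the far pocket, leaving the middle empty. Set each one down upright and flat on its pocket's floor, without dropping it or knocking anything over, and leave the green tape dispenser where it is.

Things in the scene. Friction and masses are not known exactly. Their poses are not given: they have to be found in the camera images.
- orange_pot: Paint pot with an orange-yellow body and lid; closed round paint pot 31 mm across and 40 mm tall, stands upright; origin at the centre of its underside, z up; grip the round body at about 30 mm height
- blue_pot: Paint pot with a mid-blue body and lid; closed round paint pot 31 mm across and 40 mm tall, stands upright; origin at the centre of its underside, z up; grip the round body at about 30 mm height
- crimson_pot: Paint pot with a dark crimson body and lid; closed round paint pot 31 mm across and 40 mm tall, stands upright; origin at the centre of its underside, z up; grip the round body at about 30 mm height
- cream_pot: Paint pot with a cream-white lid over a red and white body; closed round paint pot 31 mm across and 40 mm tall, stands upright; origin at the centre of its underside, z up; grip the round body at about 30 mm height
- dropper: Slim round dropper bottle with red paint in it, standing in the front row of stock (the similar bottles behind the trays are fixed clutter), white shoulder and white pointed nozzle; 25 mm across, 84 mm tall (body to 60 mm, nozzle above it 18 mm across), stands upright; origin at the centre of its underside, z up; grip the body at about 40 mm height. Twice as tall as the pots, so it stands in the gripper's way when a pot is set down in the next pocket after it
- yellow_tray: Yellow plastic kit tray, fixed to the table, 58 mm wide (its own x) and 166 mm long (its own y), with a black carrying loop that sticks out 19 mm from one end, its -y end. Origin at the centre of its underside, z up. A row of three open pockets along y, each 50 x 50 mm inside, centres at y = -54 mm (the pocket at the loop), 0 (middle) and +54 mm (far end), x = 0. The pocket floor is 4 mm above the table, rims and dividers (4 mm thick) stand 10 mm above the table
- white_tray: White plastic kit tray, fixed to the table, 58 mm wide (its own x) and 166 mm long (its own y), with a black carrying loop that sticks out 19 mm from one end, its -y end. Origin at the centre of its underside, z up. A row of three open pockets along y, each 50 x 50 mm inside, centres at y = -54 mm (the pocket at the loop), 0 (middle) and +54 mm (far end), x = 0. The pocket floor is 4 mm above the table, rims and dividers (4 mm thick) stand 10 mm above the table
- tape_dispenser: Bystander: bright green tape dispenser standing in the stock row, 22 mm thick (its x), 70 mm long (its y), 80 mm tall; origin at the centre of its underside, z up. It stays where it is
Not all that is in view belongs to the job. Leave any purple look-alike of the dropper alone. What is shaped like the cream_pot but purple is not meant.

How it is judged:
By the outcome, as a careful person would: the job done as asked, in the order asked, and still so for the second after the job is handed in, with the robot touching nothing.
It also fails if it takes over 106 s, if anything falls off the work surface, if the arm or the gripper's body presses on something with over 40 N, if the wrist force passes 120 N, or if a joint passes its speed limit or range.

## Working session

There is one attempt and no reset: what is moved stays moved. The work goes in short steps, Python scripts to look and compute and a shell command to move; the robot and the scene stay as the last step left them, time stands still between calls to the robot, and variables do not carry over. Pictures are saved under pics/ and viewed, at most 14 in all, crops included, and the job is handed in when it is done.

```bash
mkdir -p pics; ls
python3 - <<'E'
from station import sense, vision
import cv2,numpy as np
s=sense();print(s)
for n in ("scene","top"):
    d=vision.snapshot(n);np.savez(f"{n}0.npz",**d);cv2.imwrite(f"pics/{n}0.png",cv2.resize(d["image"],(800,600)));print(n,d["mtx"].tolist(),np.round(d["pose"],4).tolist())
E
```

```text
pics
{'t': 0.0, 'q': array([-1.39750609e+00,  5.28426965e-01,  1.43393485e+00, -1.61031873e-06,
        1.18136825e+00, -1.78474499e-01]), 'qd': array([ 0.00281404,  0.00076825, -0.00068517,  0.0001926 ,  0.00057238,
       -0.00047699]), 'tau': array([-1.06894498e-03, -4.42355204e+01, -1.78027350e+01, -4.43298504e-04,
        8.34307226e-03,  7.54291818e-06]), 'tcp_pos': array([ 0.21526871, -0.58602549,  0.2473473 ]), 'tool_rot': array([ 9.84571912e-01,  1.74977163e-01,  2.02567250e-06, -1.06870193e-03]), 'force': array([-0.32630426,  0.40205806,  0.12936591]), 'ft_torque': array([ 0.04792637, -0.00866558,  0.07636987]), 'gripper_force': 0.0, 'finger_gap': 0.9998854839670841}
scene [[417.31181867162644, 0.0, 254.73796593380953], [0.0, 417.31181867162644, 189.0018727079741], [0.0, 0.0, 1.0]] [[-0.8613, -0.2531, 0.4405, 0.187], [-0.5077, 0.3958, -0.7653, 0.5414], [0.0193, -0.8828, -0.4694, 0.4679], [0.0, 0.0, 0.0, 1.0]]
top [[408.2504768043125, 0.0, 248.91714129417443], [0.0, 408.2504768043125, 192.32959297853532], [0.0, 0.0, 1.0]] [[0.0112, -0.9966, 0.0814, 0.4944], [-0.9998, -0.0125, -0.0156, -0.1181], [0.0166, -0.0812, -0.9966, 0.8979], [0.0, 0.0, 0.0, 1.0]]
```

View pics/scene0.png

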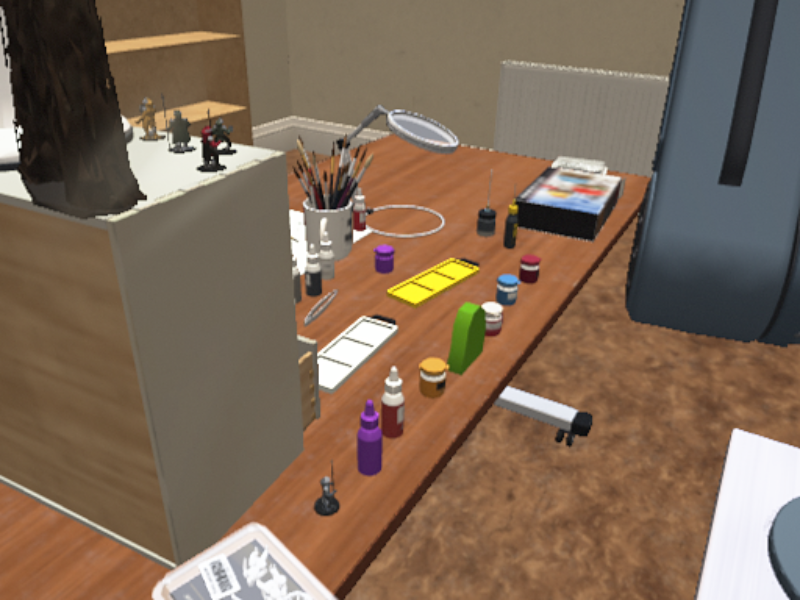

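View pics/top0.png

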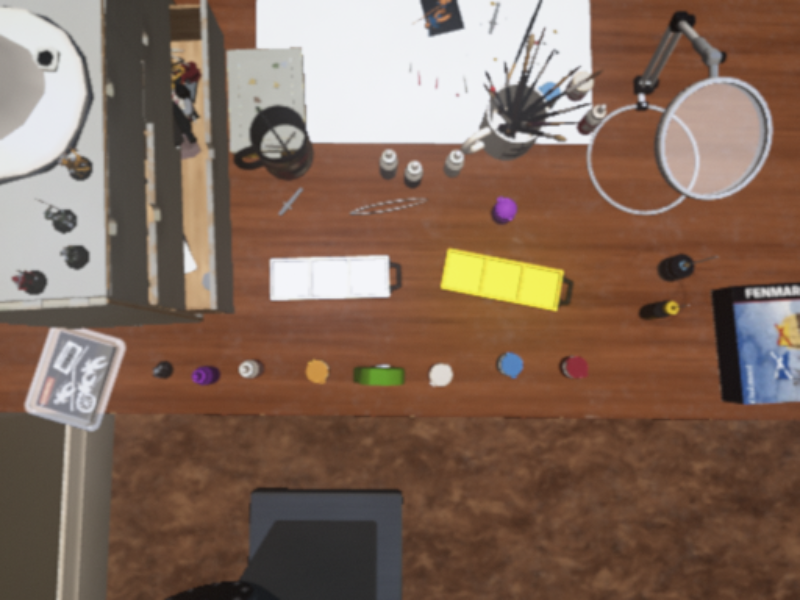

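The scene picture shows the stock row. In the top view (800x600, right = −y, up = +x):
- purple dropper look-alike (204,375), not wanted
- dropper bottle with red paint (249,368)
- orange pot (317,371)
- green tape dispenser (379,375)
- cream pot (441,375)
- blue pot (511,365)
- crimson pot (575,367)
- purple pot look-alike (504,209), not wanted
- white tray (330,278) and yellow tray (502,279), both with the loop at the right (−y) end

Candidates for the dropper are (204,375), (249,368) and the three bottles behind the trays. The one at (249,368) fits because it is white-topped, has a red body in the scene view and stands in the front row. I'll measure everything and confirm in one crop.

```bash
cat > h.py <<'E'
import numpy as np,cv2
def load(n):return dict(np.load(n))
def ray(d,uv,z,T=None):
    T=d["pose"] if T is None else T
    uv=np.atleast_2d(uv).astype(float);K=d["mtx"]
    r=np.c_[(uv[:,0]-K[0,2])/K[0,0],(uv[:,1]-K[1,2])/K[1,1],np.ones(len(uv))]@T[:3,:3].T
    return T[:3,3]+r*((z-T[2,3])/r[:,2])[:,None]
def cloud(d,T=None):
    T=d["pose"] if T is None else T
    Z=d["range_z"];v,u=np.indices(Z.shape);K=d["mtx"]
    P=np.stack([(u-K[0,2])/K[0,0]*Z,(v-K[1,2])/K[1,1]*Z,Z],-1)@T[:3,:3].T+T[:3,3]
    P[Z<=0]=np.nan;return P
E
python3 - <<'E'
from h import *
d=load("top0.npz");P=cloud(d);im=d["image"]
S=.64
print("table z",np.nanmedian(P[330//1:340,250:260,2]) if 0 else P[int(330*S),int(420*S)])
for n,(u,v),z0,z1 in [("dropper",(249,368),.045,.095),("orange",(317,371),.030,.06),("tape",(379,375),.06,.1),("cream",(441,375),.030,.06),("blue",(511,365),.030,.06),("crimson",(575,367),.030,.06),("purple",(204,375),.045,.095)]:
    r=22;a,b=int(u*S),int(v*S);Q=P[b-r:b+r,a-r:a+r].reshape(-1,3);Q=Q[(Q[:,2]>z0)&(Q[:,2]<z1)]
    g=np.linalg.norm(Q[:,:2]-np.nanmedian(Q[:,:2],axis=0),axis=1)<(.04 if n!="tape" else .06);Q=Q[g]
    print(n,len(Q),"mean",Q.mean(0).round(4),"ext",np.ptp(Q,axis=0).round(3),"mid",((Q.max(0)+Q.min(0))/2).round(4))
hsv=cv2.cvtColor(im,cv2.COLOR_BGR2HSV)
for n,lo,hi,(u,v) in [("yellow",(22,120,120),(38,255,255),(502,279)),("white",(0,0,170),(179,60,255),(330,278))]:
    m=cv2.inRange(hsv,lo,hi);a,b=int(u*S),int(v*S)
    k=np.zeros_like(m);k[b-28:b+28,a-48:a+48]=1;m*=k
    m=cv2.morphologyEx(m,cv2.MORPH_CLOSE,np.ones((5,5)))
    c=max(cv2.findContours(m,0,1)[0],key=cv2.contourArea)
    W=ray(d,c[:,0],.010)[:,:2];(x,y),s,an=cv2.minAreaRect((W*1000).astype(np.float32))
    B=cv2.boxPoints(((x,y),s,an));print(n,x,y,s,an)
# clutter heights near row: max heights map
for a,b,c,e in [(.35,.6,.12,.3)]:
    Q=P.reshape(-1,3);Q=Q[(Q[:,0]>a)&(Q[:,0]<b)&(Q[:,1]>.0)&(Q[:,1]<e)&(Q[:,2]>.1)];print("tall near left: min x,y",Q.min(0),Q.max(0))
s=load("scene0.npz")["image"];cv2.imwrite("pics/crop0.png",cv2.resize(s[170:330,180:370],(760,640)[:1]+(600,)))
E
```

```text
table z [ 5.27099936e-01 -1.74629841e-01 -8.50562446e-05]
dropper 105 mean [0.4721 0.0512 0.0628] ext [0.023 0.019 0.04 ] mid [0.4721 0.0526 0.065 ]
orange 167 mean [ 0.4686 -0.0347  0.0393] ext [0.031 0.029 0.011] mid [ 0.4687 -0.0344  0.0376]
tape 290 mean [ 0.4644 -0.1199  0.0736] ext [0.024 0.051 0.022] mid [ 0.4654 -0.1193  0.0713]
cream 166 mean [ 0.4657 -0.2005  0.0393] ext [0.029 0.027 0.01 ] mid [ 0.4652 -0.2009  0.0392]
blue 166 mean [ 0.4806 -0.2956  0.0392] ext [0.031 0.028 0.01 ] mid [ 0.4799 -0.2957  0.0375]
crimson 170 mean [ 0.4782 -0.3837  0.039 ] ext [0.027 0.029 0.014] mid [ 0.4788 -0.3842  0.0372]
purple 114 mean [0.4619 0.1112 0.0624] ext [0.023 0.021 0.039] mid [0.4612 0.1131 0.0646]
yellow 599.4083251953125 -290.1903381347656 (168.20175170898438, 60.32305145263672) 79.73181915283203
white 599.2772216796875 -47.84706115722656 (59.98885726928711, 167.52322387695312) 2.312540054321289
tall near left: min x,y [0.52332686 0.08439912 0.10003745] [0.59999524 0.29980111 0.36331302]
```

View pics/crop0.png

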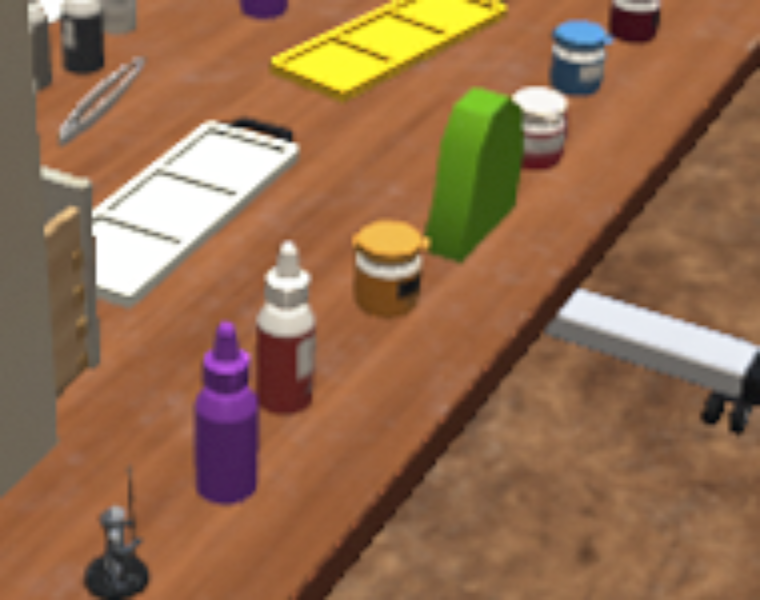

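The crop confirms it: the red-bodied bottle with the white shoulder at crop (285,340) is the dropper, and the one at (225,430) is the purple look-alike. The orange pot at (388,270) sits next to the green dispenser.

Order will be orange, crimson, dropper, blue, cream. The dropper goes in after both yellow-tray pots so it doesn't block the gripper. I'll keep the closing line along world x throughout.

```bash
python3 -m crank '[{"dp":[0.42,0.92,0],"angular":[0,0,3.5]},{"dp":[0.42,0.92,0],"angular":[0,0,3.5]},{"dp":[0.42,0.92,0],"angular":[0,0,3.5]},{"dp":[0.42,0.92,0],"angular":[0,0,3.5]},{"dp":[0.42,0.92,0],"angular":[0,0,3.5]},{"dp":[0.42,0.92,0],"angular":[0,0,3.5]},{"dp":[0.42,0.92,0],"angular":[0,0,3.5]},{"dp":[0.42,0.92,0],"angular":[0,0,3.5]},{"dp":[0.42,0.92,0],"angular":[0,0,3.5]},{"dp":[0.42,0.92,0],"angular":[0,0,3.5]},{"dp":[0.42,0.92,0],"angular":[0,0,3.5]},{"dp":[0.42,0.92,0],"angular":[0,0,3.5]},{"dp":[0.42,0.92,0],"angular":[0,0,3.5]},{"dp":[0.42,0.92,0],"angular":[0,0,3.5]},{"dp":[0.42,0.92,0],"angular":[0,0,3.5]},{"dp":[0.42,0.92,0],"angular":[0,0,3.5]},{"dp":[0.42,0.92,0],"angular":[0,0,3.5]},{"dp":[0.42,0.92,0],"angular":[0,0,3.5]},{"dp":[0.42,0.92,0],"angular":[0,0,3.5]},{"dp":[0.42,0.92,0],"angular":[0,0,3.5]}]' 0.3 30
cat > st.py <<'E'
import sys,numpy as np
from station import sense
from scipy.spatial.transform import Rotation as R
s=sense();M=R.from_quat(s["tool_rot"]).as_matrix();p=s["tcp_pos"]
print("t",round(s["t"],2),"tcp",p.round(4),"yaw",np.degrees(np.arctan2(M[1,1],M[0,1])).round(2),"z",M[:,2].round(3),"F",s["force"].round(1),"gap",round(float(s["finger_gap"]),3),"grip",s["gripper_force"])
if len(sys.argv)>1:print("units to target",((np.array(list(map(float,sys.argv[1:4])))-p)/.03).round(3))
E
python3 st.py .4686 -.0347 .027
```

```text
t: 2.1
tcp_pos: [0.4675, -0.0334, 0.2481]
tool_rot: [0.705, 0.709, -0.0, -0.0]
force: [0.4, -0.8, -0.8]
finger_gap: 0.701
gripper_force: 0.0
t 2.1 tcp [ 0.4675 -0.0334  0.2481] yaw 0.3 z [-0.001  0.    -1.   ] F [ 0.4 -0.8 -0.8] gap 0.701 grip 0.0
units to target [ 0.036 -0.043 -7.37 ]
```

```bash
python3 -m crank '[{"dp":[0.03,-0.03,-1],"angular":[0,0,0]},{"dp":[0,0,-1],"angular":[0,0,0]},{"dp":[0,0,-1],"angular":[0,0,0]},{"dp":[0,0,-1],"angular":[0,0,0]},{"dp":[0,0,-1],"angular":[0,0,0]},{"dp":[0,0,-1],"angular":[0,0,0]},{"dp":[0,0,-0.8],"angular":[0,0,0]},{"dp":[0,0,-0.57],"angular":[0,0,0]},{"dp":[0,0,0],"angular":[0,0,0]},{"dp":[0,0,0],"angular":[0,0,0]}]' >/dev/null; python3 st.py .4686 -.0347 .027
python3 -m crank '[{"dp":[0,0,0],"angular":[0,0,0]},{"dp":[0,0,0],"angular":[0,0,0]},{"dp":[0,0,0],"angular":[0,0,0]},{"dp":[0,0,0],"angular":[0,0,0]},{"dp":[0,0,0],"angular":[0,0,0]},{"dp":[0,0,0],"angular":[0,0,0]},{"dp":[0,0,0],"angular":[0,0,0]}]' 1 30 >/dev/null; python3 st.py
```

```text
t 3.1 tcp [ 0.4682 -0.0356  0.0271] yaw 0.16 z [-0.001  0.    -1.   ] F [ 0.2 -0.1  0.3] gap 0.694 grip 0.0
units to target [ 0.014  0.029 -0.003]
t 3.8 tcp [ 0.4696 -0.0359  0.0284] yaw 0.15 z [ 0.004 -0.001 -1.   ] F [1.  2.1 7.5] gap 0.354 grip 29.710186421871185
```

```bash
python3 -m crank '[{"dp":[0,0,0.5],"angular":[0,0,0]},{"dp":[0,0,1],"angular":[0,0,0]},{"dp":[0,0,1],"angular":[0,0,0]},{"dp":[0,0,1],"angular":[0,0,0]},{"dp":[0,0,1],"angular":[0,0,0]},{"dp":[0,0,0],"angular":[0,0,0]}]' >/dev/null; python3 st.py .5898 -.3433 .16
python3 - <<'E'
from station import vision
import cv2
d=vision.snapshot("wrist");cv2.imwrite("pics/w1.png",d["image"]);print(d["mount"].round(3).tolist())
E
```

```text
t 4.4 tcp [ 0.4702 -0.0361  0.1657] yaw 0.18 z [ 0.008 -0.003 -1.   ] F [ 0.8 -0.5  1. ] gap 0.351 grip 29.954773485660553
units to target [  3.987 -10.239  -0.191]
[[0.0, -0.952, -0.307, 0.079], [1.0, 0.001, -0.0, -0.001], [0.001, -0.307, 0.952, -0.125], [0.0, 0.0, 0.0, 1.0]]
```

View pics/w1.png

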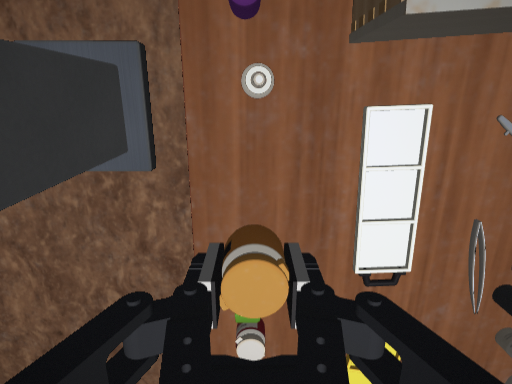

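The wrist view shows the orange pot held upright between the pads at (255,285). The dropper is still standing at (257,80), and the white tray with its loop is at (385,190). Next is the yellow tray's loop pocket.

```bash
python3 -m crank '[{"dp":[0.36,-0.93,0],"angular":[0,0,0]},{"dp":[0.36,-0.93,0],"angular":[0,0,0]},{"dp":[0.36,-0.93,0],"angular":[0,0,0]},{"dp":[0.36,-0.93,0],"angular":[0,0,0]},{"dp":[0.36,-0.93,0],"angular":[0,0,0]},{"dp":[0.36,-0.93,0],"angular":[0,0,0]},{"dp":[0.36,-0.93,0],"angular":[0,0,0]},{"dp":[0.36,-0.93,0],"angular":[0,0,0]},{"dp":[0.36,-0.93,0],"angular":[0,0,0]},{"dp":[0.36,-0.93,0],"angular":[0,0,0]},{"dp":[0.36,-0.93,0],"angular":[0,0,0]},{"dp":[0,0,0],"angular":[0,0,0]},{"dp":[0,0,0],"angular":[0,0,0]},{"dp":[0,0,0],"angular":[0,0,0]}]' >/dev/null; python3 st.py .5898 -.3433 .0324
```

```text
t 5.85 tcp [ 0.5859 -0.3409  0.1606] yaw 0.18 z [-0.003  0.003 -1.   ] F [-0.5 -0.2 -0.5] gap 0.352 grip 29.943091347813606
units to target [ 0.132 -0.081 -4.272]
```

```bash
python3 -m crank '[{"dp":[0.12,-0.08,-1],"angular":[0,0,0]},{"dp":[0,0,-1],"angular":[0,0,0]},{"dp":[0,0,-0.9],"angular":[0,0,0]},{"dp":[0,0,-0.7],"angular":[0,0,0]},{"dp":[0,0,-0.3],"angular":[0,0,0]},{"dp":[0,0,0],"angular":[0,0,0]},{"dp":[0,0,0],"angular":[0,0,0]}]' >/dev/null; python3 st.py .5898 -.3433 .0324
```

```text
t 6.55 tcp [ 0.5912 -0.3447  0.046 ] yaw 0.19 z [ 0.001 -0.001 -1.   ] F [ 1.1  0.2 -0.5] gap 0.353 grip 29.95167776942253
units to target [-0.046  0.048 -0.455]
```

```bash
python3 -m crank '[{"dp":[-0.04,0.04,-0.15],"angular":[0,0,0]},{"dp":[0,0,-0.15],"angular":[0,0,0]},{"dp":[0,0,-0.1],"angular":[0,0,0]},{"dp":[0,0,0],"angular":[0,0,0]},{"dp":[0,0,0],"angular":[0,0,0]}]' >/dev/null; python3 st.py .5898 -.3433 .0324
python3 -m crank '[{"dp":[0,0,-0.03],"angular":[0,0,0]},{"dp":[0,0,-0.03],"angular":[0,0,0]},{"dp":[0,0,0],"angular":[0,0,0]}]' >/dev/null; python3 st.py .5898 -.3433 .0324
```

```text
t 7.05 tcp [ 0.5895 -0.3437  0.0332] yaw 0.16 z [-0.  0. -1.] F [-0.1  0.2 -0.1] gap 0.351 grip 29.952424317598343
units to target [ 0.01   0.014 -0.026]
t 7.35 tcp [ 0.5897 -0.3439  0.0325] yaw 0.16 z [ 0.    -0.001 -1.   ] F [-1.4  1.1  4.8] gap 0.351 grip 30.406163334846497
units to target [ 0.003  0.02  -0.004]
```

Contact force is 4.8 N at the expected height, so the pot is on the floor. Releasing, lifting and going over the crimson pot.

```bash
python3 -m crank '[{"dp":[0,0,0],"angular":[0,0,0]},{"dp":[0,0,0],"angular":[0,0,0]},{"dp":[0,0,0],"angular":[0,0,0]},{"dp":[0,0,0],"angular":[0,0,0]},{"dp":[0,0,0.3],"angular":[0,0,0]},{"dp":[0,0,0.7],"angular":[0,0,0]},{"dp":[0,0,1],"angular":[0,0,0]},{"dp":[0,0,1],"angular":[0,0,0]},{"dp":[-0.9,-0.33,0],"angular":[0,0,0]},{"dp":[-0.9,-0.33,0],"angular":[0,0,0]},{"dp":[-0.9,-0.33,0],"angular":[0,0,0]},{"dp":[-0.9,-0.33,0],"angular":[0,0,0]},{"dp":[0,0,0],"angular":[0,0,0]},{"dp":[0,0,0],"angular":[0,0,0]},{"dp":[0,0,0],"angular":[0,0,0]}]' 0.3 >/dev/null; python3 st.py .4785 -.384 .027
python3 - <<'E'
from station import vision
import cv2,numpy as np
d=vision.snapshot("top");np.savez("top1.npz",**d)
from h import *
P=cloud(d);Q=P.reshape(-1,3);Q=Q[(Q[:,2]>.03)&(Q[:,2]<.06)&(np.linalg.norm(Q[:,:2]-[.59,-.343],axis=1)<.03)];print(len(Q),Q.mean(0),Q.max(0),Q.min(0))
E
```

```text
t 8.85 tcp [ 0.4824 -0.3834  0.1219] yaw 0.18 z [ 0.001 -0.001 -1.   ] F [-0.3 -0.2 -0.5] gap 0.698 grip 0.0
units to target [-0.131 -0.021 -3.162]
181 [ 0.58589236 -0.34118787  0.04169174] [ 0.60192157 -0.32772197  0.04904745] [ 0.56995683 -0.35621596  0.03000277]
```

```bash
python3 -m crank '[{"dp":[-0.13,-0.02,-1],"angular":[0,0,0]},{"dp":[0,0,-1],"angular":[0,0,0]},{"dp":[0,0,-0.7],"angular":[0,0,0]},{"dp":[0,0,-0.43],"angular":[0,0,0]},{"dp":[0,0,0],"angular":[0,0,0]},{"dp":[0,0,0],"angular":[0,0,0]}]' >/dev/null; python3 st.py .4785 -.384 .027
python3 - <<'E'
from h import *
for f,c in (("top0.npz",(.4686,-.0347)),("top0.npz",(.4785,-.384)),("top1.npz",(.587,-.342))):
    d=load(f)
    uv=None;P=cloud(d);h=cv2.cvtColor(d["image"],cv2.COLOR_BGR2HSV)
    m=(h[...,1]>100)&(P[...,2]>.036)&(np.linalg.norm(P[...,:2]-c,axis=-1)<.03)
    v,u=np.nonzero(m);W=ray(d,np.c_[u,v],.040 if f=="top0.npz" else .044);print(f,len(u),W.mean(0).round(4),((W.max(0)+W.min(0))/2).round(4))
E
```

```text
t 9.5 tcp [ 0.4783 -0.384   0.0278] yaw 0.2 z [ 0.001 -0.001 -1.   ] F [ 0.3 -0.5  0. ] gap 0.698 grip 0.0
units to target [ 0.005  0.    -0.028]
top0.npz 159 [ 0.4687 -0.0343  0.04  ] [ 0.4678 -0.0337  0.04  ]
top0.npz 155 [ 0.4783 -0.3841  0.04  ] [ 0.4788 -0.3838  0.04  ]
top1.npz 157 [ 0.5864 -0.3423  0.044 ] [ 0.5856 -0.3415  0.044 ]
```

```bash
python3 -m crank '[{"dp":[0,0,0],"angular":[0,0,0]},{"dp":[0,0,0],"angular":[0,0,0]},{"dp":[0,0,0],"angular":[0,0,0]},{"dp":[0,0,0],"angular":[0,0,0]},{"dp":[0,0,0],"angular":[0,0,0]},{"dp":[0,0,0],"angular":[0,0,0]},{"dp":[0,0,0],"angular":[0,0,0]}]' 1 30 >/dev/null; python3 st.py
python3 -m crank '[{"dp":[0,0,0.5],"angular":[0,0,0]},{"dp":[0,0,1],"angular":[0,0,0]},{"dp":[0,0,1],"angular":[0,0,0]},{"dp":[0,0,1],"angular":[0,0,0]},{"dp":[0.87,0.98,0],"angular":[0,0,0]},{"dp":[0.87,0.98,0],"angular":[0,0,0]},{"dp":[0.87,0.98,0],"angular":[0,0,0]},{"dp":[0.87,0.98,0],"angular":[0,0,0]},{"dp":[0.87,0.98,0],"angular":[0,0,0]},{"dp":[0,0,0],"angular":[0,0,0]},{"dp":[0,0,0],"angular":[0,0,0]},{"dp":[0,0,0],"angular":[0,0,0]}]' >/dev/null; python3 st.py .609 -.2371 .032
```

```text
t 10.2 tcp [ 0.4784 -0.3846  0.029 ] yaw 0.15 z [ 0.002 -0.002 -1.   ] F [0.3 0.5 6.5] gap 0.352 grip 29.908275604248047
t 11.4 tcp [ 0.6073 -0.2374  0.1328] yaw 0.13 z [-0.001 -0.    -1.   ] F [-0.5  0.6  0.4] gap 0.353 grip 29.854926466941833
units to target [ 0.056  0.011 -3.359]
```

```bash
python3 -m crank '[{"dp":[0.12,0.04,-1],"angular":[0,0,0]},{"dp":[0,0,-1],"angular":[0,0,0]},{"dp":[0,0,-0.7],"angular":[0,0,0]},{"dp":[0,0,-0.35],"angular":[0,0,0]},{"dp":[0,0,0],"angular":[0,0,0]},{"dp":[0,0,0],"angular":[0,0,0]},{"dp":[0,0,0],"angular":[0,0,0]}]' >/dev/null; python3 st.py .611 -.2365 .033
```

```text
t 12.1 tcp [ 0.6125 -0.2366  0.0425] yaw 0.13 z [ 0.002 -0.001 -1.   ] F [ 0.1 -0.8 -0.6] gap 0.35 grip 29.853664934635162
units to target [-0.049  0.003 -0.317]
```

```bash
python3 -m crank '[{"dp":[-0.05,0,-0.12],"angular":[0,0,0]},{"dp":[0,0,-0.1],"angular":[0,0,0]},{"dp":[0,0,-0.07],"angular":[0,0,0]},{"dp":[0,0,0],"angular":[0,0,0]},{"dp":[0,0,0],"angular":[0,0,0]}]' >/dev/null; python3 st.py .611 -.2365 .033
python3 -m crank '[{"dp":[0,0,-0.03],"angular":[0,0,0]},{"dp":[0,0,-0.02],"angular":[0,0,0]},{"dp":[0,0,0],"angular":[0,0,0]}]' >/dev/null; python3 st.py .611 -.2365 .033
```

```text
t 12.6 tcp [ 0.6102 -0.2356  0.033 ] yaw 0.17 z [-0. -0. -1.] F [-1.9  0.2  5.3] gap 0.35 grip 30.13790398836136
units to target [ 0.028 -0.03   0.001]
t 12.9 tcp [ 0.6102 -0.2356  0.0329] yaw 0.18 z [ 0. -0. -1.] F [-4.4  1.9 13. ] gap 0.351 grip 31.045108437538147
units to target [ 0.027 -0.03   0.003]
```

```bash
python3 -m crank '[{"dp":[0,0,0],"angular":[0,0,0]},{"dp":[0,0,0],"angular":[0,0,0]},{"dp":[0,0,0],"angular":[0,0,0]},{"dp":[0,0,0],"angular":[0,0,0]},{"dp":[0,0,0.3],"angular":[0,0,0]},{"dp":[0,0,0.7],"angular":[0,0,0]},{"dp":[0,0,1],"angular":[0,0,0]},{"dp":[0,0,1],"angular":[0,0,0]},{"dp":[0,0,1],"angular":[0,0,0]},{"dp":[-0.46,0.96,0],"angular":[0,0,0]},{"dp":[-0.46,0.96,0],"angular":[0,0,0]},{"dp":[-0.46,0.96,0],"angular":[0,0,0]},{"dp":[-0.46,0.96,0],"angular":[0,0,0]},{"dp":[-0.46,0.96,0],"angular":[0,0,0]},{"dp":[-0.46,0.96,0],"angular":[0,0,0]},{"dp":[-0.46,0.96,0],"angular":[0,0,0]},{"dp":[-0.46,0.96,0],"angular":[0,0,0]},{"dp":[-0.46,0.96,0],"angular":[0,0,0]},{"dp":[-0.46,0.96,0],"angular":[0,0,0]}]' 0.3 >/dev/null
python3 -m crank '[{"dp":[0,0,0],"angular":[0,0,0]},{"dp":[0,0,0],"angular":[0,0,0]}]' >/dev/null
python3 st.py .4721 .0515 .037
python3 - <<'E'
from h import *
from station import vision
d=load("top0.npz");P=cloud(d).reshape(-1,3)
for a,b in ((.045,.062),(.062,.078),(.078,.09)):
    Q=P[(P[:,2]>a)&(P[:,2]<b)&(np.linalg.norm(P[:,:2]-[.472,.052],axis=1)<.03)];print(a,len(Q),Q.mean(0).round(4))
d=vision.snapshot("top");P=cloud(d)
for c in ((.61,-.236),(.586,-.342)):
    m=(P[...,2]>.036)&(P[...,2]<.05)&(np.linalg.norm(P[...,:2]-c,axis=-1)<.03);v,u=np.nonzero(m);W=ray(d,np.c_[u,v],.044);print(len(u),W.mean(0).round(4))
cv2.imwrite("pics/top2.png",cv2.resize(d["image"][140:260,120:400],None,fx=2.8,fy=2.8))
E
```

```text
t 15.0 tcp [0.4725 0.0527 0.1514] yaw 0.26 z [ 0.002 -0.    -1.   ] F [-0.   0.4  0.3] gap 0.698 grip 0.0
units to target [-0.015 -0.039 -3.813]
0.045 41 [0.473  0.0489 0.0497]
0.062 51 [0.4717 0.0526 0.0684]
0.078 13 [0.4712 0.0533 0.0824]
163 [ 0.607  -0.2355  0.044 ]
163 [ 0.5863 -0.3418  0.044 ]
```

View pics/top2.png

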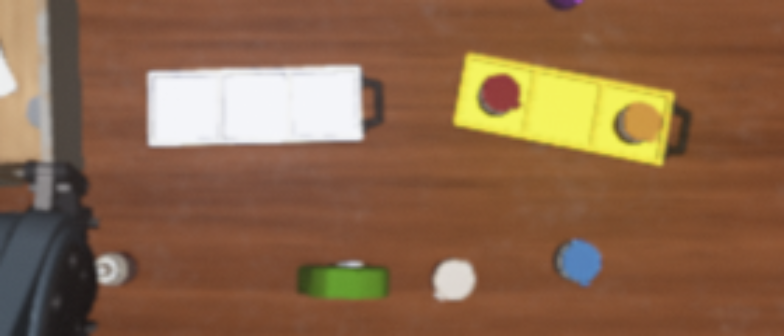

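Crimson is at (500,95) in the far pocket and orange at (640,122) in the loop pocket, both well inside. Now the dropper.

```bash
python3 -m crank '[{"dp":[-0.02,0.01,-1],"angular":[0,0,0]},{"dp":[0,0,-1],"angular":[0,0,0]},{"dp":[0,0,-1],"angular":[0,0,0]},{"dp":[0,0,-0.8],"angular":[0,0,0]},{"dp":[0,0,0],"angular":[0,0,0]},{"dp":[0,0,0],"angular":[0,0,0]}]' >/dev/null; python3 st.py .4718 .053 .037
python3 -m crank '[{"dp":[0,0,0],"angular":[0,0,0]},{"dp":[0,0,0],"angular":[0,0,0]},{"dp":[0,0,0],"angular":[0,0,0]},{"dp":[0,0,0],"angular":[0,0,0]},{"dp":[0,0,0],"angular":[0,0,0]},{"dp":[0,0,0],"angular":[0,0,0]},{"dp":[0,0,0],"angular":[0,0,0]},{"dp":[0,0,0],"angular":[0,0,0]}]' 1 30 >/dev/null; python3 st.py .5994 -.2902 .16
```

```text
t 15.65 tcp [0.4723 0.0517 0.0367] yaw 0.08 z [-0. -0. -1.] F [-0.9  0.4  0.2] gap 0.694 grip 0.0
units to target [-0.018  0.043  0.009]
t 16.45 tcp [0.4725 0.0525 0.038 ] yaw 0.18 z [ 0.003 -0.001 -1.   ] F [-0.4 -0.6  7.8] gap 0.272 grip 29.875403070036555
units to target [  4.228 -11.423   4.065]
```

```bash
python3 -m crank '[{"dp":[0,0,0.5],"angular":[0,0,0]},{"dp":[0,0,1],"angular":[0,0,0]},{"dp":[0,0,1],"angular":[0,0,0]},{"dp":[0,0,1],"angular":[0,0,0]},{"dp":[0,0,1],"angular":[0,0,0]},{"dp":[0.36,-0.95,0],"angular":[0,0,0]},{"dp":[0.36,-0.95,0],"angular":[0,0,0]},{"dp":[0.36,-0.95,0],"angular":[0,0,0]},{"dp":[0.36,-0.95,0],"angular":[0,0,0]},{"dp":[0.36,-0.95,0],"angular":[0,0,0]},{"dp":[0.36,-0.95,0],"angular":[0,0,0]},{"dp":[0.36,-0.95,0],"angular":[0,0,0]},{"dp":[0.36,-0.95,0],"angular":[0,0,0]},{"dp":[0.36,-0.95,0],"angular":[0,0,0]},{"dp":[0.36,-0.95,0],"angular":[0,0,0]},{"dp":[0.36,-0.95,0],"angular":[0,0,0]},{"dp":[0.36,-0.95,0],"angular":[0,0,0]},{"dp":[0,0,0],"angular":[0,0,0]},{"dp":[0,0,0],"angular":[0,0,0]},{"dp":[0,0,0],"angular":[0,0,0]}]' >/dev/null; python3 st.py .602 -.2900 .042
python3 - <<'E'
from station import vision
import cv2
d=vision.snapshot("wrist");cv2.imwrite("pics/w2.png",d["image"])
E
```

```text
t 18.45 tcp [ 0.6004 -0.288   0.1715] yaw 0.19 z [-0.002  0.001 -1.   ] F [ 0.7  0.5 -0.4] gap 0.272 grip 29.59675729988703
units to target [ 0.054 -0.066 -4.318]
```

View pics/w2.png

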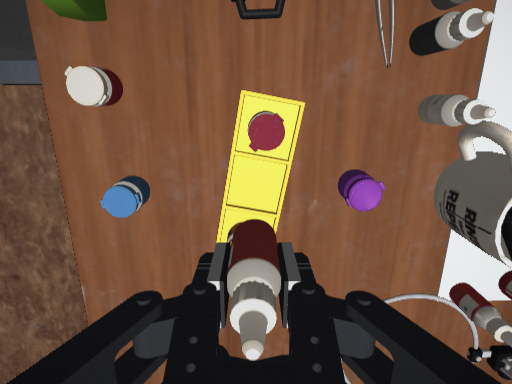

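The wrist view shows the dropper held straight at (255,290), crimson in its pocket at (267,130) and the middle pocket empty at (255,185). Lowering.

```bash
python3 -m crank '[{"dp":[0.05,-0.06,-1],"angular":[0,0,0]},{"dp":[0,0,-1],"angular":[0,0,0]},{"dp":[0,0,-1],"angular":[0,0,0]},{"dp":[0,0,-0.65],"angular":[0,0,0]},{"dp":[0,0,-0.3],"angular":[0,0,0]},{"dp":[0,0,0],"angular":[0,0,0]},{"dp":[0,0,0],"angular":[0,0,0]},{"dp":[0,0,0],"angular":[0,0,0]}]' >/dev/null; python3 st.py .602 -.290 .042
```

```text
t 19.3 tcp [ 0.6037 -0.2916  0.055 ] yaw 0.17 z [ 0.002 -0.002 -1.   ] F [-0.5 -0.1  0.7] gap 0.273 grip 29.601920691038686
units to target [-0.056  0.054 -0.432]
```

```bash
python3 -m crank '[{"dp":[-0.05,0.05,-0.15],"angular":[0,0,0]},{"dp":[0,0,-0.12],"angular":[0,0,0]},{"dp":[0,0,-0.08],"angular":[0,0,0]},{"dp":[0,0,-0.05],"angular":[0,0,0]},{"dp":[0,0,0],"angular":[0,0,0]},{"dp":[0,0,0],"angular":[0,0,0]}]' >/dev/null; python3 st.py .602 -.290 .042
python3 -m crank '[{"dp":[0,0,-0.02],"angular":[0,0,0]},{"dp":[0,0,-0.02],"angular":[0,0,0]},{"dp":[0,0,0],"angular":[0,0,0]}]' >/dev/null; python3 st.py .602 -.290 .042
```

```text
t 19.9 tcp [ 0.6011 -0.2897  0.0421] yaw 0.16 z [-0.  0. -1.] F [-2.2  1.6  5.7] gap 0.278 grip 29.984680455818307
units to target [ 0.03  -0.011 -0.003]
t 20.2 tcp [ 0.6011 -0.2897  0.042 ] yaw 0.17 z [-0. -0. -1.] F [-3.7  2.5 10.6] gap 0.275 grip 30.493918734428007
units to target [ 0.028 -0.01  -0.001]
```

```bash
python3 -m crank '[{"dp":[0,0,0],"angular":[0,0,0]},{"dp":[0,0,0],"angular":[0,0,0]},{"dp":[0,0,0],"angular":[0,0,0]},{"dp":[0,0,0],"angular":[0,0,0]},{"dp":[0,0,0.3],"angular":[0,0,0]},{"dp":[0,0,0.7],"angular":[0,0,0]},{"dp":[0,0,1],"angular":[0,0,0]},{"dp":[0,0,1],"angular":[0,0,0]},{"dp":[0,0,1],"angular":[0,0,0]},{"dp":[-0.8,-0.04,0],"angular":[0,0,0]},{"dp":[-0.8,-0.04,0],"angular":[0,0,0]},{"dp":[-0.8,-0.04,0],"angular":[0,0,0]},{"dp":[-0.8,-0.04,0],"angular":[0,0,0]},{"dp":[-0.8,-0.04,0],"angular":[0,0,0]},{"dp":[0,0,0],"angular":[0,0,0]},{"dp":[0,0,0],"angular":[0,0,0]},{"dp":[0,0,0],"angular":[0,0,0]}]' 0.3 >/dev/null
python3 st.py .4803 -.2956 .027
python3 - <<'E'
from h import *
from station import vision
d=vision.snapshot("top");P=cloud(d)
for n,c,a,b in (("dropper",(.6,-.29),.07,.1),("crimson",(.607,-.2355),.036,.05),("orange",(.586,-.342),.036,.05)):
    m=(P[...,2]>a)&(P[...,2]<b)&(np.linalg.norm(P[...,:2]-c,axis=-1)<.022);Q=P[m];print(n,len(Q),Q.mean(0).round(4) if len(Q) else "")
E
```

```text
t 21.9 tcp [ 0.4824 -0.2962  0.1606] yaw 0.17 z [ 0.002 -0.001 -1.   ] F [ 0.2 -0.1  0.4] gap 0.699 grip 0.0
units to target [-0.071  0.02  -4.453]
dropper 53 [ 0.5981 -0.2871  0.0762]
crimson 165 [ 0.6071 -0.2357  0.0431]
orange 161 [ 0.5864 -0.342   0.0431]
```

The dropper stands in the middle pocket with its neighbours undisturbed. Next, the blue pot.

```bash
python3 -m crank '[{"dp":[-0.07,0.02,-1],"angular":[0,0,0]},{"dp":[0,0,-1],"angular":[0,0,0]},{"dp":[0,0,-1],"angular":[0,0,0]},{"dp":[0,0,-0.9],"angular":[0,0,0]},{"dp":[0,0,-0.55],"angular":[0,0,0]},{"dp":[0,0,0],"angular":[0,0,0]},{"dp":[0,0,0],"angular":[0,0,0]}]' >/dev/null; python3 st.py .4803 -.2956 .027
python3 -m crank '[{"dp":[0,0,0],"angular":[0,0,0]},{"dp":[0,0,0],"angular":[0,0,0]},{"dp":[0,0,0],"angular":[0,0,0]},{"dp":[0,0,0],"angular":[0,0,0]},{"dp":[0,0,0],"angular":[0,0,0]},{"dp":[0,0,0],"angular":[0,0,0]},{"dp":[0,0,0],"angular":[0,0,0]}]' 1 30 >/dev/null; python3 st.py .6035 -.1015 .13
```

```text
t 22.65 tcp [ 0.4798 -0.2951  0.0265] yaw 0.2 z [ 0. -0. -1.] F [0.5 0.6 0.2] gap 0.696 grip 0.0
units to target [ 0.015 -0.015  0.017]
t 23.35 tcp [ 0.4805 -0.296   0.028 ] yaw 0.14 z [ 0.003 -0.003 -1.   ] F [2.6 0.3 5.9] gap 0.365 grip 29.540864042937756
units to target [4.1   6.484 3.399]
```

```bash
python3 -m crank '[{"dp":[0,0,0.5],"angular":[0,0,0]},{"dp":[0,0,1],"angular":[0,0,0]},{"dp":[0,0,1],"angular":[0,0,0]},{"dp":[0,0,1],"angular":[0,0,0]},{"dp":[0.58,0.93,0],"angular":[0,0,0]},{"dp":[0.58,0.93,0],"angular":[0,0,0]},{"dp":[0.58,0.93,0],"angular":[0,0,0]},{"dp":[0.58,0.93,0],"angular":[0,0,0]},{"dp":[0.58,0.93,0],"angular":[0,0,0]},{"dp":[0.58,0.93,0],"angular":[0,0,0]},{"dp":[0.58,0.93,0],"angular":[0,0,0]},{"dp":[0,0,0],"angular":[0,0,0]},{"dp":[0,0,0],"angular":[0,0,0]},{"dp":[0,0,0],"angular":[0,0,0]}]' >/dev/null; python3 st.py .6035 -.1015 .032
```

```text
t 24.75 tcp [ 0.6    -0.1004  0.1318] yaw 0.13 z [-0.001 -0.    -1.   ] F [-0.1 -0.1 -0.3] gap 0.367 grip 29.713574890047312
units to target [ 0.117 -0.038 -3.327]
```

```bash
python3 -m crank '[{"dp":[0.08,-0.03,-1],"angular":[0,0,0]},{"dp":[0,0,-1],"angular":[0,0,0]},{"dp":[0,0,-0.7],"angular":[0,0,0]},{"dp":[0,0,-0.3],"angular":[0,0,0]},{"dp":[0,0,0],"angular":[0,0,0]},{"dp":[0,0,0],"angular":[0,0,0]},{"dp":[0,0,0],"angular":[0,0,0]}]' >/dev/null; python3 st.py .6035 -.1015 .032
python3 -m crank '[{"dp":[0,0,-0.12],"angular":[0,0,0]},{"dp":[0,0,-0.1],"angular":[0,0,0]},{"dp":[0,0,-0.07],"angular":[0,0,0]},{"dp":[0,0,0],"angular":[0,0,0]},{"dp":[0,0,0],"angular":[0,0,0]}]' >/dev/null; python3 st.py .6035 -.1015 .032
```

```text
t 25.45 tcp [ 0.6041 -0.1013  0.043 ] yaw 0.13 z [ 0.002 -0.001 -1.   ] F [ 0.5 -0.9 -0.6] gap 0.365 grip 29.740835297852755
units to target [-0.022 -0.005 -0.366]
t 25.95 tcp [ 0.6032 -0.1006  0.0328] yaw 0.16 z [-0.  0. -1.] F [-1.  -0.1 -0.7] gap 0.365 grip 29.741715285927057
units to target [ 0.009 -0.03  -0.027]
```

```bash
python3 -m crank '[{"dp":[0,0,-0.03],"angular":[0,0,0]},{"dp":[0,0,-0.03],"angular":[0,0,0]},{"dp":[0,0,0],"angular":[0,0,0]},{"dp":[0,0,0],"angular":[0,0,0]}]' >/dev/null; python3 st.py .6035 -.1015 .032
```

```text
t 26.35 tcp [ 0.6035 -0.1007  0.0321] yaw 0.16 z [ 0.001 -0.    -1.   ] F [-1.   1.   5.9] gap 0.362 grip 29.493254930712283
units to target [ 0.001 -0.025 -0.004]
```

```bash
python3 -m crank '[{"dp":[0,0,0],"angular":[0,0,0]},{"dp":[0,0,0],"angular":[0,0,0]},{"dp":[0,0,0],"angular":[0,0,0]},{"dp":[0,0,0],"angular":[0,0,0]},{"dp":[0,0,0.3],"angular":[0,0,0]},{"dp":[0,0,0.7],"angular":[0,0,0]},{"dp":[0,0,1],"angular":[0,0,0]},{"dp":[0,0,1],"angular":[0,0,0]},{"dp":[0,0,1],"angular":[0,0,0]},{"dp":[-0.92,-0.69,0],"angular":[0,0,0]},{"dp":[-0.92,-0.69,0],"angular":[0,0,0]},{"dp":[-0.92,-0.69,0],"angular":[0,0,0]},{"dp":[-0.92,-0.69,0],"angular":[0,0,0]},{"dp":[-0.92,-0.69,0],"angular":[0,0,0]},{"dp":[0,0,0],"angular":[0,0,0]},{"dp":[0,0,0],"angular":[0,0,0]},{"dp":[0,0,0],"angular":[0,0,0]}]' 0.3 >/dev/null
python3 st.py .4655 -.2035 .030
python3 - <<'E'
from h import *
from station import vision
d=vision.snapshot("scene");cv2.imwrite("pics/s3.png",cv2.resize(d["image"][140:270,180:370],(760,520)))
d=load("top0.npz");P=cloud(d)
m=(P[...,2]>.02)&(np.abs(P[...,0]-.465)<.02)&(np.abs(P[...,1]+.12)<.055);Q=P[m];print("tape y",Q[:,1].min(),Q[:,1].max(),Q[:,2].max())
E
```

```text
t 28.05 tcp [ 0.4662 -0.2041  0.1516] yaw 0.18 z [ 0.001 -0.001 -1.   ] F [-0.4 -0.1  0.3] gap 0.695 grip 0.0
units to target [-0.025  0.02  -4.052]
tape y -0.15192927266690964 -0.0861655953604237 0.08255006630912387
```

View pics/s3.png

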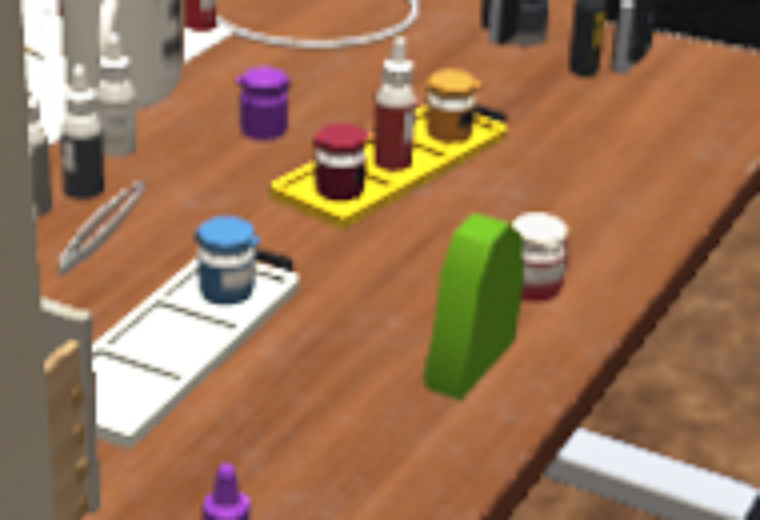

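All four placed items stand upright: crimson (340,160), dropper (395,115), orange (452,105) and blue (227,260). The cream pot waits at (540,255) behind the green dispenser, which hasn't moved. I'll grip cream 3 mm toward −y for clearance.

```bash
python3 -m crank '[{"dp":[-0.03,0,-1],"angular":[0,0,0]},{"dp":[0,0,-1],"angular":[0,0,0]},{"dp":[0,0,-1],"angular":[0,0,0]},{"dp":[0,0,-0.7],"angular":[0,0,0]},{"dp":[0,0,-0.35],"angular":[0,0,0]},{"dp":[0,0,0],"angular":[0,0,0]},{"dp":[0,0,0],"angular":[0,0,0]}]' >/dev/null; python3 st.py .4655 -.2035 .030
python3 -m crank '[{"dp":[0,0,0],"angular":[0,0,0]},{"dp":[0,0,0],"angular":[0,0,0]},{"dp":[0,0,0],"angular":[0,0,0]},{"dp":[0,0,0],"angular":[0,0,0]},{"dp":[0,0,0],"angular":[0,0,0]},{"dp":[0,0,0],"angular":[0,0,0]},{"dp":[0,0,0],"angular":[0,0,0]}]' 1 30 >/dev/null; python3 st.py .599 .004 .13
```

```text
t 28.8 tcp [ 0.4651 -0.2041  0.03  ] yaw 0.21 z [ 0.001 -0.001 -1.   ] F [ 0.5 -0.4  0.6] gap 0.7 grip 0.0
units to target [0.012 0.02  0.   ]
t 29.5 tcp [ 0.4652 -0.2047  0.0309] yaw 0.15 z [ 0.002 -0.001 -1.   ] F [0.3 1.6 6.2] gap 0.352 grip 29.450410074787214
units to target [4.461 6.955 3.305]
```

```bash
python3 -m crank '[{"dp":[0,0,0.5],"angular":[0,0,0]},{"dp":[0,0,1],"angular":[0,0,0]},{"dp":[0,0,1],"angular":[0,0,0]},{"dp":[0,0,1],"angular":[0,0,0]},{"dp":[0.56,0.86,0],"angular":[0,0,0]},{"dp":[0.56,0.86,0],"angular":[0,0,0]},{"dp":[0.56,0.86,0],"angular":[0,0,0]},{"dp":[0.56,0.86,0],"angular":[0,0,0]},{"dp":[0.56,0.86,0],"angular":[0,0,0]},{"dp":[0.56,0.86,0],"angular":[0,0,0]},{"dp":[0.56,0.86,0],"angular":[0,0,0]},{"dp":[0.56,0.86,0],"angular":[0,0,0]},{"dp":[0,0,0],"angular":[0,0,0]},{"dp":[0,0,0],"angular":[0,0,0]},{"dp":[0,0,0],"angular":[0,0,0]}]' >/dev/null; python3 st.py .599 .002 .0349
```

```text
t 31.0 tcp [0.5978 0.0016 0.1345] yaw 0.13 z [-0.001 -0.    -1.   ] F [-0.3  0.3 -0.6] gap 0.35 grip 29.84350209007971
units to target [ 0.039  0.014 -3.32 ]
```

The wrist camera sits on the cabinet side here, so I'll check the clearance before lowering.

Run:
```python
from h import *
from station import sense,vision
print(sense()["q"].round(3))
P=cloud(load("top0.npz")).reshape(-1,3)
for x0 in (.50,.54,.58,.62,.66):
    for z0,z1 in ((.03,.1),(.1,.15),(.15,.25),(.25,.5)):
        Q=P[(P[:,0]>x0)&(P[:,0]<x0+.04)&(P[:,1]>.03)&(P[:,1]<.3)&(P[:,2]>z0)&(P[:,2]<z1)]
        print(x0,z0,z1,len(Q),Q[:,1].min().round(3) if len(Q) else "")
d=vision.snapshot("scene");cv2.imwrite("pics/s4.png",d["image"])
```

```text
[-0.184  0.639  1.599 -0.     0.905 -0.186]
0.5 0.03 0.1 228 0.128
0.5 0.1 0.15 202 0.128
0.5 0.15 0.25 523 0.128
0.5 0.25 0.5 788 0.127
0.54 0.03 0.1 247 0.084
0.54 0.1 0.15 249 0.084
0.54 0.15 0.25 575 0.12
0.54 0.25 0.5 2412 0.129
0.58 0.03 0.1 269 0.086
0.58 0.1 0.15 266 0.086
0.58 0.15 0.25 557 0.123
0.58 0.25 0.5 2332 0.131
0.62 0.03 0.1 187 0.089
0.62 0.1 0.15 254 0.089
0.62 0.15 0.25 529 0.126
0.62 0.25 0.5 2458 0.133
0.66 0.03 0.1 151 0.091
0.66 0.1 0.15 275 0.091
0.66 0.15 0.25 543 0.129
0.66 0.25 0.5 2409 0.136
```

View pics/s4.png

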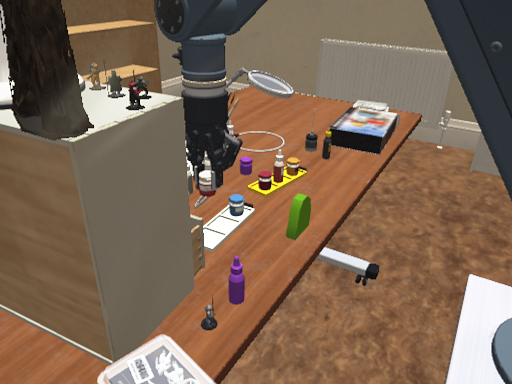

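The scene view shows cream held upright at (207,183). An open drawer front reaches y = 0.084 up to z ≈ 0.15, right where the wrist camera would come down. I'll turn the tool 90° so the camera faces the base. The fingers will then open along the tray's length, where the middle pocket is empty.

```bash
python3 -m crank '[{"dp":[0,0,0],"angular":[0,0,7.5]},{"dp":[0,0,0],"angular":[0,0,7.5]},{"dp":[0,0,0],"angular":[0,0,7.5]},{"dp":[0,0,0],"angular":[0,0,7.5]},{"dp":[0,0,0],"angular":[0,0,7.5]},{"dp":[0,0,0],"angular":[0,0,7.5]},{"dp":[0,0,0],"angular":[0,0,7.5]},{"dp":[0,0,0],"angular":[0,0,7.5]},{"dp":[0,0,0],"angular":[0,0,7.5]},{"dp":[0,0,0],"angular":[0,0,7.5]},{"dp":[0,0,0],"angular":[0,0,7.5]},{"dp":[0,0,0],"angular":[0,0,7.5]},{"dp":[0,0,0],"angular":[0,0,0]},{"dp":[0,0,0],"angular":[0,0,0]}]' >/dev/null; python3 st.py .6017 .0055 .0349
```

```text
t 32.45 tcp [0.5984 0.0014 0.1347] yaw 89.93 z [-0. -0. -1.] F [-0.4 -0.7 -0.7] gap 0.349 grip 29.85064681735821
units to target [ 0.11   0.137 -3.325]
```

```bash
python3 -m crank '[{"dp":[0.1,0.13,-1],"angular":[0,0,0]},{"dp":[0,0,-1],"angular":[0,0,0]},{"dp":[0,0,-0.7],"angular":[0,0,0]},{"dp":[0,0,-0.3],"angular":[0,0,0]},{"dp":[0,0,0],"angular":[0,0,0]},{"dp":[0,0,0],"angular":[0,0,0]},{"dp":[0,0,0],"angular":[0,0,0]}]' >/dev/null; python3 st.py .6017 .0055 .0349
python3 -m crank '[{"dp":[0,0,-0.12],"angular":[0,0,0]},{"dp":[0,0,-0.1],"angular":[0,0,0]},{"dp":[0,0,-0.05],"angular":[0,0,0]},{"dp":[0,0,-0.03],"angular":[0,0,0]},{"dp":[0,0,0],"angular":[0,0,0]},{"dp":[0,0,0],"angular":[0,0,0]}]' >/dev/null; python3 st.py .6017 .0055 .0349
```

```text
t 33.15 tcp [0.6028 0.0059 0.0459] yaw 90.13 z [ 0.003 -0.    -1.   ] F [-0.1  1.  -0.5] gap 0.347 grip 29.848615693626925
units to target [-0.037 -0.013 -0.368]
t 33.75 tcp [0.6018 0.0061 0.0356] yaw 90.16 z [-0.  0. -1.] F [ 0.1  0.2 -0.6] gap 0.353 grip 29.847699775127694
units to target [-0.002 -0.02  -0.022]
```

```bash
python3 -m crank '[{"dp":[0,0,-0.03],"angular":[0,0,0]},{"dp":[0,0,-0.03],"angular":[0,0,0]},{"dp":[0,0,0],"angular":[0,0,0]},{"dp":[0,0,0],"angular":[0,0,0]}]' >/dev/null; python3 st.py .6017 .0055 .0349
```

```text
t 34.15 tcp [0.602  0.0061 0.0349] yaw 90.16 z [ 0.001 -0.    -1.   ] F [-2.   0.5  5.9] gap 0.351 grip 30.539244334213436
units to target [-0.009 -0.019  0.001]
```

Touching down at 5.9 N. Releasing, lifting clear and backing off for a check.

```bash
python3 -m crank '[{"dp":[0,0,0],"angular":[0,0,0]},{"dp":[0,0,0],"angular":[0,0,0]},{"dp":[0,0,0],"angular":[0,0,0]},{"dp":[0,0,0],"angular":[0,0,0]},{"dp":[0,0,0.3],"angular":[0,0,0]},{"dp":[0,0,0.7],"angular":[0,0,0]},{"dp":[0,0,1],"angular":[0,0,0]},{"dp":[0,0,1],"angular":[0,0,0]},{"dp":[0,0,1],"angular":[0,0,0]},{"dp":[0,0,1],"angular":[0,0,0]},{"dp":[-0.8,-0.5,0],"angular":[0,0,0]},{"dp":[-0.8,-0.5,0],"angular":[0,0,0]},{"dp":[-0.8,-0.5,0],"angular":[0,0,0]},{"dp":[-0.8,-0.5,0],"angular":[0,0,0]},{"dp":[-0.8,-0.5,0],"angular":[0,0,0]},{"dp":[0,0,0],"angular":[0,0,0]},{"dp":[0,0,0],"angular":[0,0,0]},{"dp":[0,0,0],"angular":[0,0,0]}]' 0.3 >/dev/null
python3 st.py
python3 - <<'E'
from station import vision
import cv2,numpy as np
a=vision.snapshot("top")["image"][140:260,110:400];b=vision.snapshot("scene")["image"][130:270,170:370]
cv2.imwrite("pics/fin.png",np.vstack([cv2.resize(a,(650,269)),cv2.resize(b,(650,330))]))
E
```

```text
t 35.95 tcp [ 0.483  -0.0689  0.1843] yaw 90.17 z [ 0.002 -0.001 -1.   ] F [-0.7 -0.5  0.2] gap 0.7 grip 0.0
```

View pics/fin.png

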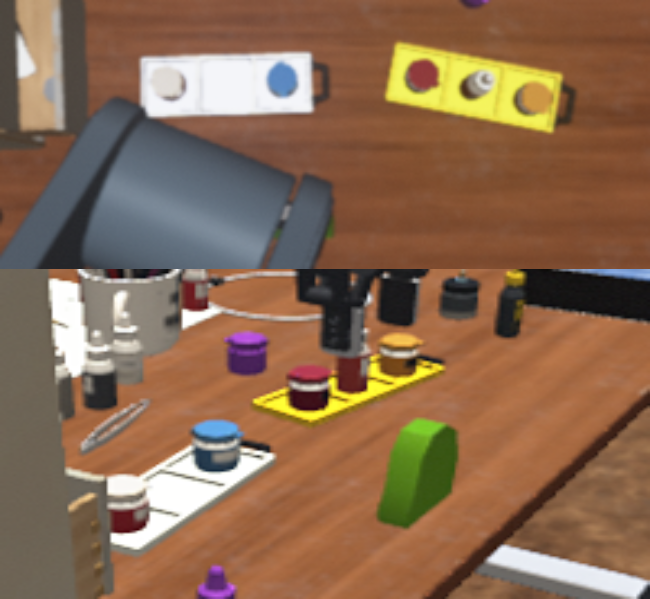

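All five are upright in their pockets: cream (168,83) and blue (283,78) in the white tray; crimson (422,75), dropper (480,82) and orange (533,97) in the yellow. The green dispenser hasn't moved and the gripper touches nothing.

```bash
python3 -c "from station import order;print(order.sign_off())"
```

```text
the job is handed in; nothing more can be done
None
```

Both kits are made up and handed in at about 36 s: all five items stand upright in the pockets you named, the white tray's middle pocket is empty, and the tape dispenser is where it was; I put the dropper in after both yellow-tray pots so it wouldn't block the gripper.

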